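# Line up a valve lever in its yoke for pinning

## Robot

A 7-joint arm with a two-finger parallel gripper is mounted at the origin on the work surface. World frame = base frame: x ahead of the robot, y to its left, z up, the work surface at z = 0. Lengths are in m, angles in rad, forces in N, time in s.
With the tool pointing down it reaches from about 0.425 to 0.875 m from the base axis. Payload 4.7 kg.
Tool frame: the origin (TCP) lies on the centre line of the jaws, within the pads' length; the fingertips stand 22 mm ahead of it and the grasp point (between the pads) lies 3 mm ahead of it; z points along the fingers, y is the direction in which the jaws open and shut (so a half turn about z gives the same grasp; the last joint's range is limited). The gripper opens to 85 mm and grips with 20 to 120 N. Pads are 22 mm wide; open, the fingers measure 114 mm over their backs; the gripper's body (76 mm by 85 mm) begins 54 mm behind the grasp point. The pads swing forward as they close: fully open they stand 13 mm farther back than shut.
Start: joints at [1.356, 0.321, -0.07, 1.45, 0.023, 1.371, -0.057], TCP at [0.147, -0.633, 0.214] pointing down, gripper open.
Joint ranges: [-2.86, 2.86], [-0.3, 2.09], [-1.38, 1.24], [0.06, 2.45], [-1.56, 4.7], [0.09, 2.05], [-2.69, 2.69]. Speed limits (rad/s): [2.57, 2.57, 3.14, 3.14, 3.14, 3.14, 3.14].

## Interface

Orientations are given as a rotation vector (axis times angle).
In Python, from bench import env gives the robot as it stands.
- The arm moves only by the tool arm_command, never from a script. Its argument "targets" is a list of rows, each a list of 7 numbers: the gripper's target within -1 to 1 (fully open at 1, half-way at 0, shut at -1), then the shift along the world's x, y, z in cm, then the turn, a rotation vector about the world's x, y, z in rad. A call has exactly 5 rows; each row shifts and turns the commanded pose from where the row before left it; what a row does not reach is not made up. A row lasts 1/8 s, in which the tool goes at most 62.5 mm and 10.7 degrees, less where a joint would pass 70% of its speed; a pose out of reach is approached as far as the arm can. A call with a gripper value outside its range is refused whole. The fingers move at their own pace and stop on an object; the grip force is fixed at half the most. Time passes only in rows, so rows that do not move let the fingers close, or fill a call up. It gives the time, the measured TCP pose, the force and the opening at its end, in the units of the state.
- env.get_state(): the state, without advancing time (a new reading comes with each control period).
- env.camera(name): name is "side" or "top"; returns a dict with "image" (384x512x3 uint8, red, green, blue), "depth" (384x512 float32, m along the optical axis (not along the pixel's ray), 0 where there is no reading), "intrinsics" (3x3 intrinsics, pixels), "world_to_cam" (4x4, takes a point from world to camera coordinates). Camera axes: x right, y down, z forward; pixel columns grow to the right and rows downward; lengths in m; the calibration is good to about 2 mm. A picture is of the moment at which its call begins.
- env.hand_in(): hands the job in, once; it reports no verdict.
The state is a dict: "clock": time; "q": joint angles; "joint_vel": joint speeds; "joint_torque": joint torques, N m; "eef_pos": TCP position; "orientation": TCP orientation; "ft_force": force on the tool from outside, world axes, zero at the start; "torque": the same for the moment, N m; "grip_width": opening from 0.0 (shut) to 1.0 (fully open).
Only numpy, scipy, OpenCV 4.12 (cv2) and the standard library are available. Lean on these libraries where they do the work, as an engineer would, in place of code of your own. Each camera call takes 0.05 s, during which the arm holds its last target. There are 200 camera calls.

## Task

Fit the blue-handled lever back to the brass valve in the vise, ready for its pin. Roll the lever a quarter turn along the counter so that its flat steel tongue stands on edge, then pick it up and bring the tongue between the two ears of the yoke on top of the valve until the hole in the tongue lines up with the holes in the ears. Finish while holding it there in the gripper, tongue not jammed against the yoke, so that a colleague can push the pin through; leave the other parts and tools where they are.

Things in the scene. Friction and masses are not known exactly. Their poses are not given: they have to be found in the camera images.
- lever: loose valve lever, about 160 g, 151 mm long, lying on the counter. Origin on its axis at the middle of the blue grip, 14 mm above the counter; x runs along the lever to the tongue; z is the axis of the tongue's hole (vertical at the start: tongue flat). Grip: hard plastic, twelve-sided, 28 mm across flats, x = -45 to 45 mm (cap to -48). Balance point about 13 mm from the origin towards the tongue.
- lever_hole (a point): centre of the 9 mm hole in the tongue's eye, 92 mm along x from the lever's origin; axes as the lever's (z along the hole). Steel end: ferrule 23 mm dia to x = 52 mm, neck 14 mm dia to x = 63, tongue 8 mm thick (along z), 18 mm wide, eye 22 mm across, far end x = 103. The grip rests on any of its flats, 30 degrees apart: a quarter turn is three flats, 22 mm of travel.
- vise: mini bench vise with jaw caps, fixed to the counter, holding the brass angle valve with the steel yoke on top, all rigid. Origin: centre of its base on the counter; z up; x along the screw to the fixed jaw; y towards the valve's outlet. Base 115 x 80 mm; jaws 64 mm wide, 88 mm up; screw handle to x = -104 mm; outlet to y = 58 mm, 110 mm up. The -y side of the yoke is free for the lever's grip.
- yoke_hole (a point): point midway between the yoke's two ears on the axis of their 9 mm holes, 168 mm above the vise's origin; axes as the vise's (hole axis is x). Ears: upright plates 6 mm thick, eyes 22 mm across, inner faces at x = -6 and 6 mm (12 mm gap), tops 11 mm above this point. Gap open upwards and to -y and +y; below it the stem button ends 15 mm under this point, the yoke's 30 mm foot 22 mm under.
- pin: steel clevis pin, 8 mm dia, 42 mm tall with a bullet nose, standing on its 15 mm head in the steel tray; stays there. Origin under its foot.
- tray: fixed steel parts tray 120 x 90 x 16 mm; origin under its centre
- retainer: stainless spring retainer, flanged ring 35 mm dia, 14 mm tall; bystander; origin under its centre
- disc: cloudy white acetal valve disc, 28 mm dia, 11 mm tall; bystander; origin under its centre
- nut: matte black knurled adapter nut, 32 mm dia, 18 mm tall; bystander; origin under its centre
- wrench: steel spanner 160 mm long, lying flat, along its x; bystander; origin under its middle
- screwdriver: orange screwdriver 190 mm long, lying along its x; bystander; origin under its middle
- bottle: white bottle with red cap, 48 mm dia, 120 mm tall; bystander; origin under its centre
Mind the look-alikes: they are no part of the job. Of the things shaped like the lever, the blue one is meant.

How it is judged:
By the outcome, as a careful person would: the job done as asked, in the order asked, and still so for the second after the job is handed in, while the arm keeps its last pose, push and grip.
It also fails if it takes over 48 s, if anything falls off the work surface, if the arm or the gripper's body presses on something with over 40 N, if the wrist force passes 120 N, or if a joint passes its speed limit or range.

## Working session

There is one attempt and no reset: what is moved stays moved. The work goes in short steps, Python scripts to look and compute and a tool call to move; the robot and the scene stay as the last step left them, time stands still between calls to the robot, and variables do not carry over. Pictures are saved under pics/ and viewed, about 8 in all and at most 12, crops included, and the job is handed in when it is done.

Besides the shell and the picture viewer there is one more tool, called as name([rows], argument=value, ...), one row to a line, values as JSON. arm_command: Moves the arm, as the interface text tells. Its arguments: {"type":"object","properties":{"targets":{"type":"array"}},"required":["targets"]}

```bash
ls; mkdir -p pics
cat > h.py <<'E'
import numpy as np, cv2
from bench import env
def cam(n):
    c=env.camera(n); c={k:(np.array(v) if k!='image' else np.array(v)) for k,v in c.items()}
    return c
def pts(c):
    K=c['intrinsics'];T=np.linalg.inv(c['world_to_cam']);d=c['depth']
    v,u=np.mgrid[:d.shape[0],:d.shape[1]]
    p=np.stack([(u-K[0,2])/K[0,0]*d,(v-K[1,2])/K[1,1]*d,d],-1)
    P=p@T[:3,:3].T+T[:3,3]; P[d<=0]=np.nan
    return P
def ray(c,u,v,z):
    K=c['intrinsics'];T=np.linalg.inv(c['world_to_cam'])
    r=T[:3,:3]@np.array([(u-K[0,2])/K[0,0],(v-K[1,2])/K[1,1],1]);o=T[:3,3]
    return o+r*(z-o[2])/r[2]
def save(n,im,s=1):
    cv2.imwrite('pics/'+n,cv2.resize(im[...,::-1],None,fx=s,fy=s,interpolation=cv2.INTER_CUBIC))
E
python3 - <<'E'
from h import *
for n in('top','side'):
    c=cam(n);np.savez(n+'0.npz',**c);save(n+'0.png',c['image'],1.5)
    T=np.linalg.inv(c['world_to_cam']);print(n,c['intrinsics'].round(1).tolist(),T.round(3).tolist())
print(env.get_state())
E
```

```text
pics
top [[451.3, 0.0, 254.3], [0.0, 451.3, 191.9], [0.0, 0.0, 1.0]] [[-0.019, -0.996, 0.084, 0.454], [-1.0, 0.02, 0.004, 0.018], [-0.006, -0.084, -0.996, 1.417], [0.0, 0.0, 0.0, 1.0]]
side [[363.2, 0.0, 254.3], [0.0, 363.2, 185.4], [0.0, 0.0, 1.0]] [[0.98, -0.117, 0.161, 0.399], [-0.198, -0.516, 0.834, -0.908], [-0.015, -0.849, -0.528, 0.728], [0.0, 0.0, 0.0, 1.0]]
{'clock': 0.1, 'q': array([ 1.35607055,  0.32177145, -0.07009085,  1.45152641,  0.02258472,
        1.37079976, -0.05686411]), 'joint_vel': array([ 0.00061257, -0.00154578,  0.00019899, -0.00244156,  0.00114778,
       -0.0005488 ,  0.00017606]), 'joint_torque': array([ 9.19920183e-06, -4.94878614e+01, -3.83886695e-01, -3.15213275e+01,
        1.29782673e-02,  7.42599077e-03,  4.55971048e-06]), 'eef_pos': array([ 0.14729028, -0.63257892,  0.21283162]), 'orientation': array([-3.11935537e+00, -3.58564125e-01,  4.24206828e-04]), 'ft_force': array([0.42542139, 0.23632596, 0.18262848]), 'torque': array([0.00216413, 0.03169951, 0.00852114]), 'grip_width': 0.9980281583455303}
```

View pics/top0.png

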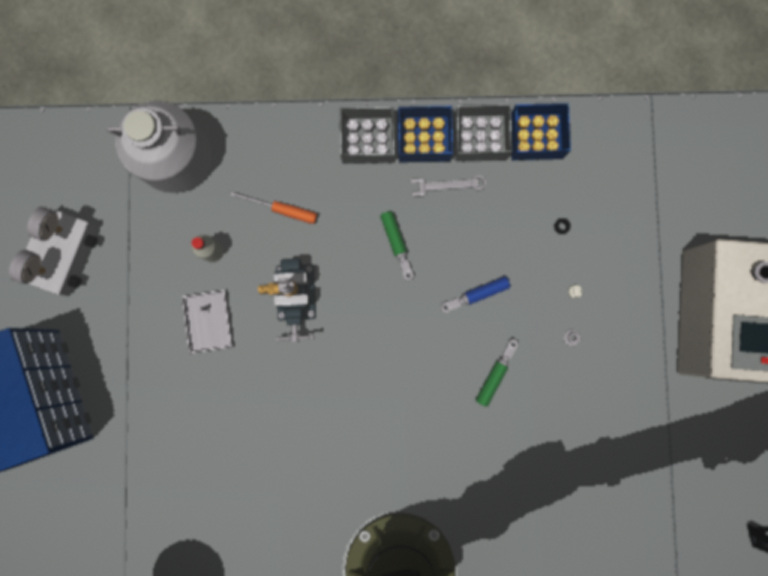

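View pics/side0.png

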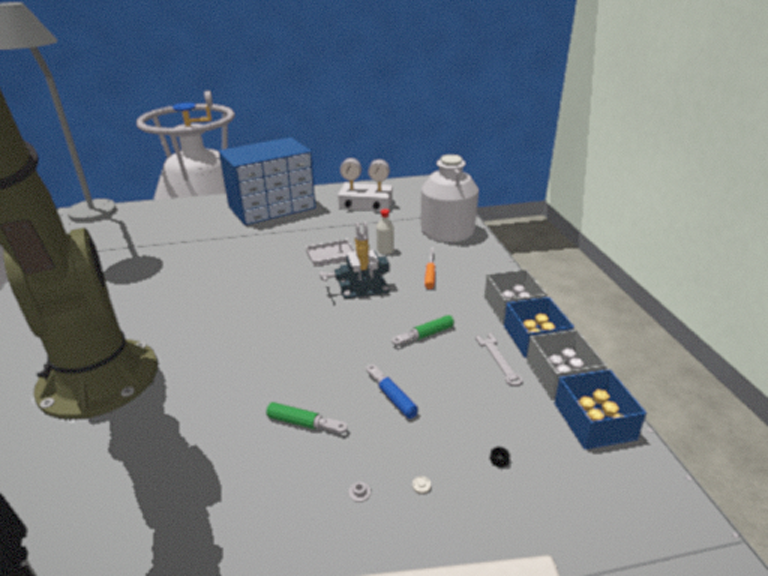

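Seen: lever-shaped things in the top picture (768-wide) are green (398,245), blue (477,295) and green (497,372). I choose the blue one, tongue to the left at (450,306). The vise is at (292,290), outlet to the left.

Run:
```python
from h import *
for n in('top','side'):
    c=dict(np.load(n+'0.npz'));im=c['image'];P=pts(c)
    hsv=cv2.cvtColor(im,cv2.COLOR_RGB2HSV)
    m=cv2.inRange(hsv,(105,120,50),(130,255,255))
    k,l,s,ce=cv2.connectedComponentsWithStats(m)
    for i in range(1,k):
        if s[i,4]>60 and s[i,4]<2000:
            X=ce[i]; v,u=np.where(l==i); Q=P[v,u]
            print(n,s[i].tolist(),X.round(1),'med',np.nanmedian(Q,0).round(4),'zmax',np.nanpercentile(Q[:,2],[5,50,95]).round(4),'ray14',ray(c,*X,0.018).round(4))
            if n=='top':
                w=np.array([ray(c,a,b,.016)[:2] for a,b in zip(u,v)]);e,V=np.linalg.eigh(np.cov(w.T));print('ang',np.arctan2(V[1,1],V[0,1]),'len',np.ptp(w@V,axis=0))
# vise
c=dict(np.load('top0.npz'));P=pts(c)
sub=P[150:240,160:225]; m=(sub[...,2]>.03)
for lo,hi in((.16,.2),(.13,.16),(.1,.13),(.07,.1),(.03,.07)):
    q=sub[(sub[...,2]>lo)&(sub[...,2]<hi)]
    print(lo,len(q),q.min(0).round(3) if len(q) else '',q.max(0).round(3) if len(q) else '',q.mean(0).round(4))
a=c['image'][160:240,150:230]; s=dict(np.load('side0.npz'))['image'][130:210,200:280]
b=c['image'][175:215,285:350]
b=cv2.resize(b,(390,240),interpolation=3)
o=np.zeros((560,800,3),np.uint8)
o[:320,:320]=cv2.resize(a,(320,320),interpolation=3);o[:320,330:650]=cv2.resize(s,(320,320),interpolation=3);o[320:560,:390]=b
save('crop1.png',o)
```

```text
top [283, 71, 19, 33, 202] [296.   84.7] med [ 0.9131 -0.119   0.0264] zmax [0.0004 0.0264 0.0656] ray14 [ 0.9101 -0.1147  0.018 ]
ang -2.8948164030826025 len [0.05263013 0.10709639]
top [342, 70, 38, 35, 432] [362.6  83.2] med [ 0.9248 -0.3284  0.0394] zmax [0.003  0.0394 0.064 ] ray14 [ 0.9106 -0.3257  0.018 ]
ang -2.5785222706758333 len [0.14611161 0.13903311]
top [311, 185, 29, 17, 216] [324.9 192.9] med [ 0.5631 -0.1934  0.0272] zmax [0.0215 0.0272 0.0326] ray14 [ 0.564 -0.195  0.018]
ang 1.942372433622034 len [0.02371604 0.08901941]
top [0, 220, 33, 94, 1856] [ 11.  273.5] med [0.3399 0.6874 0.1904] zmax [0.1859 0.1904 0.1941] ray14 [0.3344 0.7771 0.018 ]
ang -2.9801119952459185 len [0.10239071 0.27994519]
side [336, 199, 46, 39, 684] [353.9 212.1] med [ 0.8802 -0.0419  0.0443] zmax [0.0154 0.0443 0.0646] ray14 [ 0.9013 -0.0227  0.018 ]
side [370, 247, 60, 52, 1734] [398.8 272.7] med [ 0.8852 -0.3221  0.0409] zmax [0.0097 0.0409 0.0643] ray14 [ 0.9017 -0.3008  0.018 ]
side [253, 252, 25, 27, 284] [265.2 264.9] med [ 0.561  -0.2036  0.0256] zmax [0.0138 0.0256 0.0299] ray14 [ 0.5626 -0.1973  0.018 ]
0.16 42 [0.557 0.193 0.16 ] [0.581 0.214 0.187] [0.5691 0.2032 0.175 ]
0.13 60 [0.555 0.189 0.131] [0.581 0.218 0.159] [0.5675 0.2016 0.1476]
0.1 126 [0.553 0.188 0.101] [0.58  0.263 0.129] [0.5668 0.2321 0.1176]
0.07 452 [0.471 0.161 0.07 ] [0.631 0.236 0.099] [0.5777 0.2027 0.0836]
0.03 285 [0.466 0.161 0.031] [0.625 0.241 0.07 ] [0.517  0.1981 0.0569]
```

View pics/crop1.png

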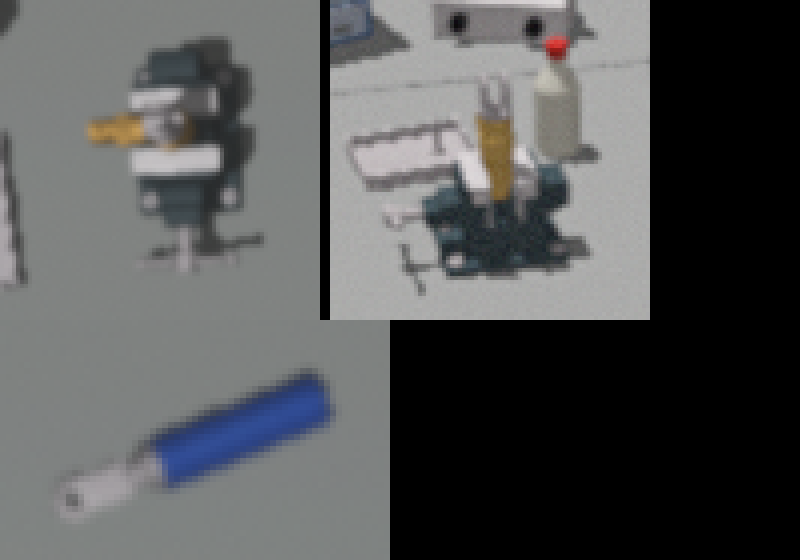

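The crop confirms it: blue grip with the steel tongue and its hole at crop pixel (72,500). That gives an origin-to-hole distance of 93 mm, against 92 mm expected. The yoke is at about (0.568, 0.203) and the vise axes are nearly parallel to the world's. I'll go above the lever with jaws shut and use the fingertips to roll it along the counter.

arm_command([
  [-1, 4.05, 4.42, 0, 0, 0, 0.1717],
  [-1, 4.05, 4.42, 0, 0, 0, 0.1717],
  [-1, 4.05, 4.42, 0, 0, 0, 0.1717],
  [-1, 4.05, 4.42, 0, 0, 0, 0.1717],
  [-1, 4.05, 4.42, 0, 0, 0, 0.1717],
])

```text
clock: 0.72
eef_pos: [0.3508, -0.4103, 0.2136]
orientation: [-2.684, -1.632, 0.0]
ft_force: [1.2, -0.5, 0.8]
grip_width: 0.001
```

arm_command([
  [-1, 4.05, 4.42, 0, 0, 0, 0.1717],
  [-1, 4.05, 4.42, 0, 0, 0, 0.1717],
  [-1, 4.05, 4.42, 0, 0, 0, 0.1717],
  [-1, 4.05, 4.42, 0, 0, 0, 0.1717],
  [-1, 4.05, 4.42, 0, 0, 0, 0.1717],
])

```text
clock: 1.35
eef_pos: [0.5532, -0.1897, 0.2136]
orientation: [1.762, 2.601, -0.001]
ft_force: [0.6, 0.0, -0.2]
grip_width: -0.002
```

arm_command([
  [-1, 0, 0, -5, 0, 0, 0],
  [-1, 0, 0, -5, 0, 0, 0],
  [-1, 0, 0, -2, 0, 0, 0],
  [-1, 0, 0, 0, 0, 0, 0],
  [-1, 0, 0, 0, 0, 0, 0],
])

```text
clock: 1.98
eef_pos: [0.5539, -0.1916, 0.0959]
orientation: [1.767, 2.594, 0.001]
ft_force: [0.4, -0.4, 1.1]
grip_width: 0.004
```

```bash
cat >> h.py <<'E'
from scipy.spatial.transform import Rotation as R
def st():
    s=env.get_state();A=R.from_rotvec(s['orientation']).as_matrix()
    print('t %.2f'%s['clock'],'p',s['eef_pos'].round(4),'yang %.4f'%np.arctan2(A[1,1],A[0,1]),'zax',A[:,2].round(4),'F',s['ft_force'].round(1),'M',s['torque'].round(2),'w %.3f'%s['grip_width'],'q',s['q'].round(2))
E
python3 -c "
from h import *
st()"
```

```text
t 1.98 p [ 0.5539 -0.1916  0.0959] yang 0.3746 zax [ 0.0031 -0.0011 -1.    ] F [ 0.4 -0.4  1.1] M [ 0.   -0.05 -0.01] w 0.004 q [ 0.8   0.33 -0.6   1.74  0.2   1.13  0.51]
```

arm_command([
  [-1, -0.15, -0.05, -2.5, 0, 0, 0],
  [-1, 0, 0, -1.5, 0, 0, 0],
  [-1, 0, 0, -0.3, 0, 0, 0],
  [-1, 0, 0, -0.1, 0, 0, 0],
  [-1, 0, 0, 0, 0, 0, 0],
])

```text
clock: 2.6
eef_pos: [0.5515, -0.1917, 0.0506]
orientation: [1.768, 2.596, 0.001]
ft_force: [0.3, 0.4, -0.6]
grip_width: -0.002
```

arm_command([
  [-1, 0, 0, -0.1, 0, 0, 0],
  [-1, 0, 0, -0.1, 0, 0, 0],
  [-1, 0, 0, -0.05, 0, 0, 0],
  [-1, 0, 0, 0, 0, 0, 0],
  [-1, 0, 0, 0, 0, 0, 0],
])

```text
clock: 3.22
eef_pos: [0.5509, -0.1916, 0.0473]
orientation: [1.768, 2.597, 0.0]
ft_force: [0.0, -1.0, -0.5]
grip_width: 0.002
```

Run:
```python
from h import *
st()
c=cam('side');save('s1.png',c['image'][200:330,190:340],5)
```

```text
t 3.23 p [ 0.5509 -0.1916  0.0473] yang 0.3750 zax [ 1.e-04 -0.e+00 -1.e+00] F [ 0.  -1.  -0.5] M [-0.01  0.01 -0.01] w 0.002 q [ 0.78  0.38 -0.59  1.79  0.24  1.05  0.48]
```

View pics/s1.png

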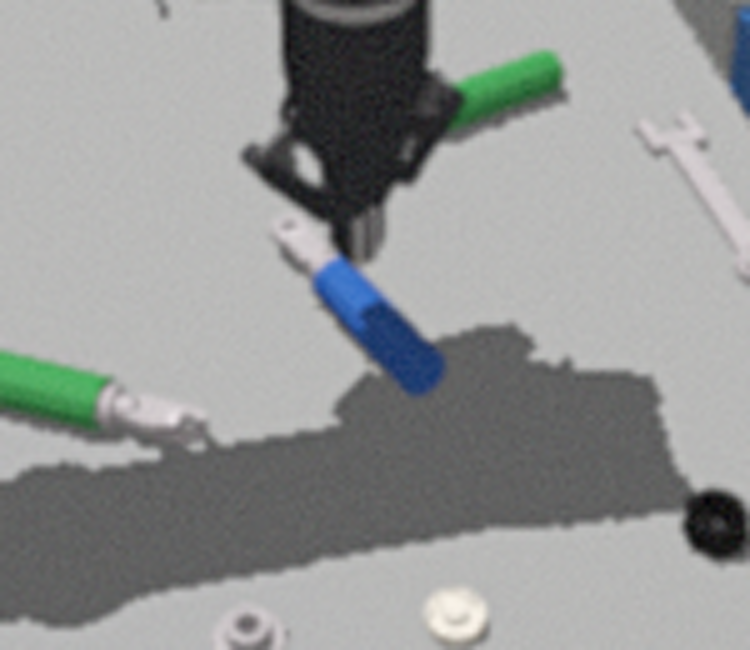

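Shows the fingertip at crop (370,255), next to the grip's front end (320,275) rather than over the middle, so something disagrees. I'll compare by projection.

```bash
cat >> h.py <<'E'
def proj(c,p):
    q=c['world_to_cam'][:3,:3]@np.array(p)+c['world_to_cam'][:3,3];q=c['intrinsics']@q;return q[:2]/q[2]
def blue(c,y0=150,lim=(200,380)):
    m=cv2.inRange(cv2.cvtColor(c['image'],cv2.COLOR_RGB2HSV),(105,110,30),(130,255,255));m[:y0]=0;m[:,:lim[0]]=0;m[:,lim[1]:]=0
    k,l,s,ce=cv2.connectedComponentsWithStats(m);i=1+np.argmax(s[1:,4]);return l==i,ce[i],s[i]
E
python3 - <<'E'
from h import *
c=cam('side');t=cam('top');P=pts(c);
print('tip in s1 crop',((proj(c,[.551,-.1916,.0253])-[190,200])*5).round(), 'lever origin', ((proj(c,[.5638,-.1942,.014])-[190,200])*5).round())
for n,k in(('side',c),('top',t)):
    m,ce,s=blue(k);print(n,ce,s,ray(k,*ce,.016).round(4))
# fingertip depth in side view
for u,v in((362,250),(375,240),(360,225),(345,270)):
    uu,vv=190+u//5,200+v//5;print(u,v,P[vv,uu].round(4))
save('t1.png',t['image'][150:250,260:380],6)
E
```

```text
tip in s1 crop [353. 311.] lever origin [377. 325.]
side [353.67004342 212.09117221] [336 199  44  39 691] [ 0.9022 -0.0199  0.016 ]
top [316.3902439  196.25609756] [311 191  11  11  82] [ 0.5543 -0.1685  0.016 ]
362 250 [ 0.5518 -0.2067  0.0822]
375 240 [ 0.561  -0.2015  0.0829]
360 225 [ 0.5524 -0.2039  0.0969]
345 270 [ 0.5525 -0.1635  0.0293]
```

View pics/t1.png

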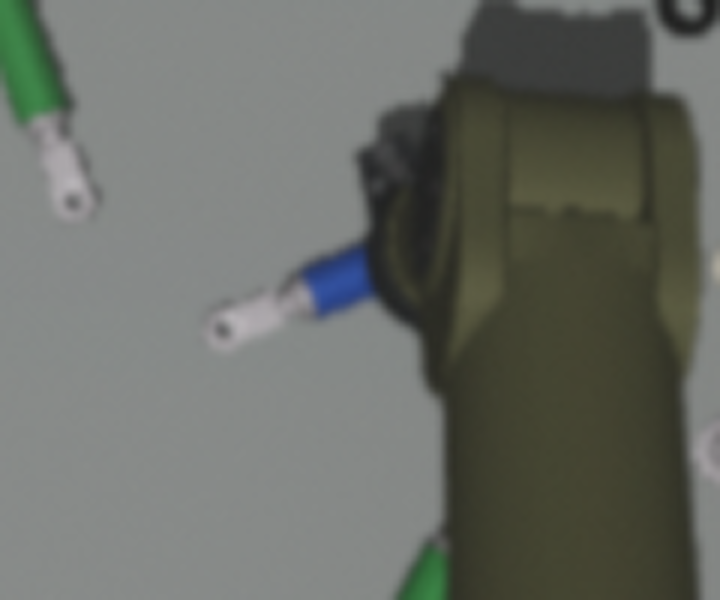

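Run:
```python
from h import *
st()
c=cam('side');P=pts(c);im=c['image']
for v in range(236,262,2):
    print(v,[ (u,*(P[v,u]*1000).round().astype(int).tolist()) if im[v,u].max()<150 or 1 else '' for u in range(256,272,3)])
```

```text
t 3.38 p [ 0.5509 -0.1916  0.0474] yang 0.3750 zax [ 1.e-04  0.e+00 -1.e+00] F [-0.6 -0.7  0.3] M [ 0.05  0.01 -0.07] w 0.002 q [ 0.78  0.38 -0.59  1.79  0.24  1.05  0.48]
236 [(256, 540, -188, 116), (259, 543, -213, 136), (262, 551, -209, 131), (265, 561, -202, 124), (268, 569, -199, 120), (271, 578, -195, 115)]
238 [(256, 538, -200, 120), (259, 543, -210, 127), (262, -9223372036854775808, -9223372036854775808, -9223372036854775808), (265, 561, -201, 116), (268, 570, -198, 113), (271, 609, -73, 2)]
240 [(256, 536, -205, 118), (259, 544, -207, 118), (262, 552, -204, 114), (265, 561, -202, 111), (268, 598, -79, 1), (271, 608, -79, 0)]
242 [(256, 535, -212, 117), (259, 544, -209, 113), (262, 552, -206, 109), (265, 561, -200, 102), (268, 597, -87, 0), (271, 606, -88, 0)]
244 [(256, 539, -193, 93), (259, 545, -202, 100), (262, 553, -203, 100), (265, 561, -200, 96), (268, 594, -99, 3), (271, 604, -95, -2)]
246 [(256, 538, -195, 89), (259, 545, -202, 93), (262, 552, -205, 94), (265, 561, -200, 88), (268, 592, -106, 1), (271, 601, -106, 0)]
248 [(256, 538, -193, 80), (259, 545, -201, 86), (
[... 252 characters left out ...]
 545, -201, 72), (262, 553, -203, 72), (265, 578, -129, 1), (268, 586, -130, 0), (271, 595, -132, 0)]
254 [(256, 545, -160, 27), (259, 553, -162, 28), (262, 562, -161, 26), (265, 576, -136, 0), (268, 584, -138, 0), (271, 593, -142, 2)]
256 [(256, 544, -165, 25), (259, 551, -172, 30), (262, 559, -175, 31), (265, 574, -146, 1), (268, 582, -147, 1), (271, 591, -147, -1)]
258 [(256, 543, -169, 21), (259, 550, -174, 25), (262, 558, -180, 28), (265, 566, -181, 28), (268, 581, -154, 0), (271, 589, -156, 0)]
260 [(256, 542, -174, 18), (259, 548, -183, 26), (262, 556, -186, 27), (265, 564, -191, 30), (268, 579, -162, 0), (271, 587, -164, 1)]<stdin>:5: RuntimeWarning: invalid value encountered in cast
```

The depth picture puts the shut fingertips at z≈0.070 while the TCP reads 0.047. That is 22 mm above the TCP, not 22 mm below as stated. The xy agrees. I'll trust the camera and probe down gently by force.

arm_command([
  [-1, 0, 0, -1.5, 0, 0, 0],
  [-1, 0, 0, -1.0, 0, 0, 0],
  [-1, 0, 0, -0.5, 0, 0, 0],
  [-1, 0, 0, -0.2, 0, 0, 0],
  [-1, 0, 0, 0, 0, 0, 0],
])

```text
clock: 4.05
eef_pos: [0.551, -0.1916, 0.0153]
orientation: [1.768, 2.597, 0.0]
ft_force: [-0.4, 0.2, -0.4]
grip_width: -0.003
```

arm_command([
  [-1, 0, 0, -0.2, 0, 0, 0],
  [-1, 0, 0, -0.1, 0, 0, 0],
  [-1, 0, 0, -0.1, 0, 0, 0],
  [-1, 0, 0, 0, 0, 0, 0],
  [-1, 0, 0, 0, 0, 0, 0],
])

```text
clock: 4.68
eef_pos: [0.5509, -0.1916, 0.0114]
orientation: [1.768, 2.597, 0.0]
ft_force: [0.6, 0.1, -0.9]
grip_width: 0.0
```

arm_command([
  [-1, 0, 0, -0.1, 0, 0, 0],
  [-1, 0, 0, -0.1, 0, 0, 0],
  [-1, 0, 0, -0.1, 0, 0, 0],
  [-1, 0, 0, 0, 0, 0, 0],
  [-1, 0, 0, 0, 0, 0, 0],
])

```text
clock: 5.3
eef_pos: [0.5518, -0.1915, 0.0102]
orientation: [1.767, 2.595, 0.0]
ft_force: [-2.9, 1.8, 10.8]
grip_width: 0.006
```

arm_command([
  [-1, 0, 0, -0.1, 0, 0, 0],
  [-1, 0, 0, -0.1, 0, 0, 0],
  [-1, 0, 0, 0, 0, 0, 0],
  [-1, 0, 0, 0, 0, 0, 0],
  [-1, 0, 0, 0, 0, 0, 0],
])

```text
clock: 5.92
eef_pos: [0.553, -0.1911, 0.0102]
orientation: [1.766, 2.594, 0.001]
ft_force: [-5.7, 2.6, 21.2]
grip_width: -0.001
```

Contact at TCP z=0.0103, so the tip is about 18 mm above the reported TCP. Stiffness is about 6 N/mm. Now rolling 30° with a lighter press.

arm_command([
  [-1, 0, 0, -0.0, 0, 0, 0],
  [-1, 0.46, 0.18, 0.1, 0, 0, 0],
  [-1, 0.46, 0.18, 0, 0, 0, 0],
  [-1, 0.46, 0.18, 0, 0, 0, 0],
  [-1, 0, 0, 0, 0, 0, 0],
])

```text
clock: 6.55
eef_pos: [0.5675, -0.1855, 0.0108]
orientation: [1.765, 2.594, 0.003]
ft_force: [-4.4, 1.9, 16.7]
grip_width: -0.002
```

Run:
```python
from h import *
st()
c=cam('side');a=c['image'][200:300,210:310]
t=cam('top');b=t['image'][170:220,270:340]
m,ce,s=blue(c,240,(230,300));print(ce,s,ray(c,*ce,.016).round(4))
o=np.zeros((500,780,3),np.uint8);o[:,:400]=cv2.resize(a[20:,20:84],(400,500),interpolation=3);o[:264,410:780]=cv2.resize(b,(370,264),interpolation=3);save('r1.png',o)
```

```text
t 6.55 p [ 0.5675 -0.1855  0.0108] yang 0.3760 zax [ 4.3e-03 -9.0e-04 -1.0e+00] F [-4.4  1.9 16.7] M [0.47 0.76 0.03] w -0.002 q [ 0.74  0.45 -0.57  1.78  0.28  0.99  0.44]
[268.51417004 265.03238866] [255 251  26  27 247] [ 0.5718 -0.1978  0.016 ]
```

View pics/r1.png

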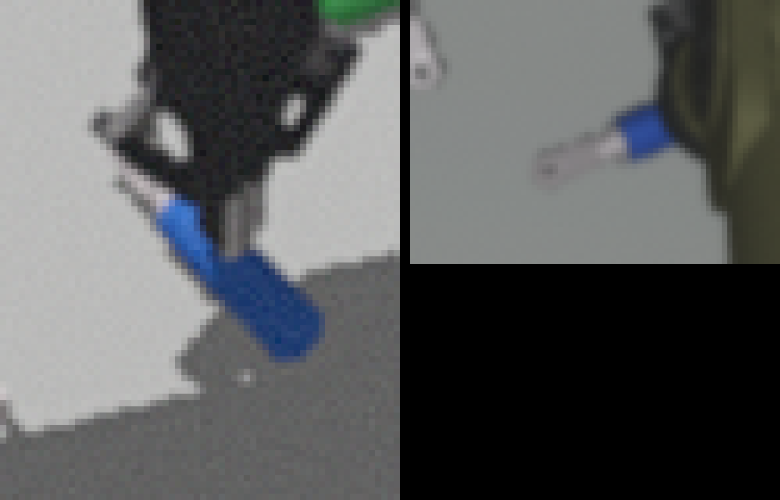

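The lever rolls: the tongue is narrower with its hole foreshortened, and the grip moved about 8 mm. Continuing.

arm_command([
  [-1, 0.45, 0.18, 0, 0, 0, 0],
  [-1, 0.45, 0.18, 0, 0, 0, 0],
  [-1, 0.46, 0.18, 0, 0, 0, 0],
  [-1, 0, 0, 0, 0, 0, 0],
  [-1, 0, 0, 0, 0, 0, 0],
])

```text
clock: 7.28
eef_pos: [0.5811, -0.1802, 0.0105]
orientation: [1.765, 2.594, 0.003]
ft_force: [-1.7, 2.5, 14.1]
grip_width: -0.003
```

arm_command([
  [-1, 0.4, 0.16, 0, 0, 0, 0],
  [-1, 0.4, 0.16, 0, 0, 0, 0],
  [-1, 0.4, 0.16, 0, 0, 0, 0],
  [-1, 0, 0, 0, 0, 0, 0],
  [-1, 0, 0, 0, 0, 0, 0],
])

```text
clock: 7.9
eef_pos: [0.5927, -0.1757, 0.0091]
orientation: [1.766, 2.594, 0.004]
ft_force: [1.4, 1.3, 6.1]
grip_width: -0.001
```

```bash
cat > look.py <<'E'
from h import *
import sys
st()
c=cam('side');t=cam('top')
m,ce,s=blue(c,240,(230,300));print(ce,s,ray(c,*ce,.016).round(4))
o=np.zeros((500,780,3),np.uint8);o[:,:400]=cv2.resize(c['image'][220:300,230:294],(400,500),interpolation=3)
o[:264,410:780]=cv2.resize(t['image'][170:220,270:340],(370,264),interpolation=3);save(sys.argv[1],o)
E
python3 look.py r2.png
```

```text
t 7.90 p [ 0.5927 -0.1757  0.0091] yang 0.3754 zax [ 4.6e-03 -4.0e-04 -1.0e+00] F [1.4 1.3 6.1] M [ 0.16 -0.4  -0.04] w -0.001 q [ 0.7   0.49 -0.56  1.73  0.3   1.01  0.4 ]
[272.03793103 261.67241379] [260 248  25  28 290] [ 0.5843 -0.1872  0.016 ]
```

View pics/r2.png

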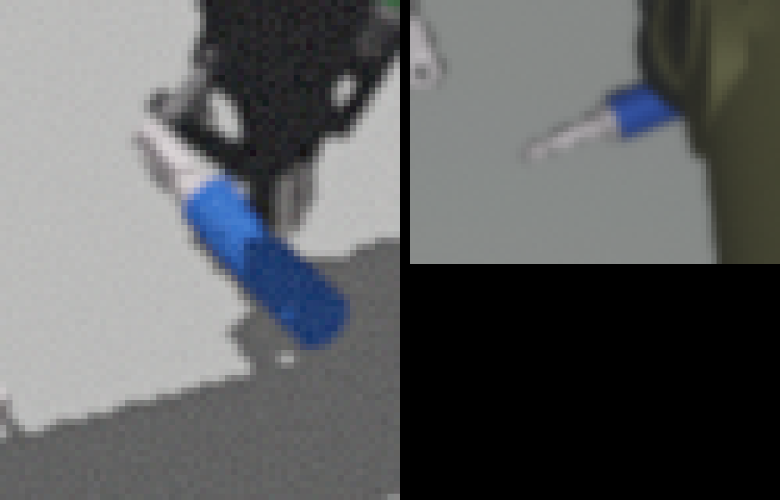

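The tongue now looks on edge: about 14 crop px (8 mm) wide from above, hole not visible. The grip moved about 24 mm. I'll lift, move off and open the gripper, then measure afresh.

arm_command([
  [-1, 0, 0, 5, 0, 0, 0],
  [1, 2, -2, 5, 0, 0, 0],
  [1, 4.5, -4, 0, 0, 0, 0],
  [1, 4.5, -4, 0, 0, 0, 0],
  [1, 0, 0, 0, 0, 0, 0],
])

```text
clock: 8.62
eef_pos: [0.7003, -0.2805, 0.1031]
orientation: [-1.774, -2.589, 0.002]
ft_force: [-1.6, -0.3, -0.5]
grip_width: 0.848
```

```bash
cat > look2.py <<'E'
from h import *
import sys
st()
c=cam('side');t=cam('top');np.savez('t2.npz',**t)
for n,k,y0,l in(('s',c,240,(230,320)),('t',t,150,(260,380))):
    m,ce,s=blue(k,y0,l);v,u=np.where(m);w=np.array([ray(k,a,b,.016)[:2] for a,b in zip(u,v)]);e,V=np.linalg.eigh(np.cov(w.T))
    print(n,ce,s,ray(k,*ce,.014).round(4),'ang',np.arctan2(V[1,1],V[0,1]),'len',np.ptp(w@V,axis=0))
o=np.zeros((500,780,3),np.uint8);o[:,:400]=cv2.resize(c['image'][220:300,230:294],(400,500),interpolation=3)
o[:264,410:780]=cv2.resize(t['image'][170:220,270:340],(370,264),interpolation=3);save(sys.argv[1],o)
E
python3 look2.py r3.png
```

```text
t 8.62 p [ 0.7003 -0.2805  0.1031] yang 0.3697 zax [-3.4e-03  6.0e-04 -1.0e+00] F [-1.6 -0.3 -0.5] M [0.01 0.1  0.03] w 0.848 q [ 0.68  0.66 -0.53  1.25  0.33  1.31  0.53]
s [272.24137931 261.61724138] [260 249  25  26 290] [ 0.5855 -0.1851  0.014 ] ang 1.8945825201498434 len [0.03209526 0.11005086]
t [322.23893805 186.46902655] [308 178  29  18 226] [ 0.5847 -0.1879  0.014 ] ang 1.9392484976732036 len [0.02461067 0.09075966]
```

View pics/r3.png

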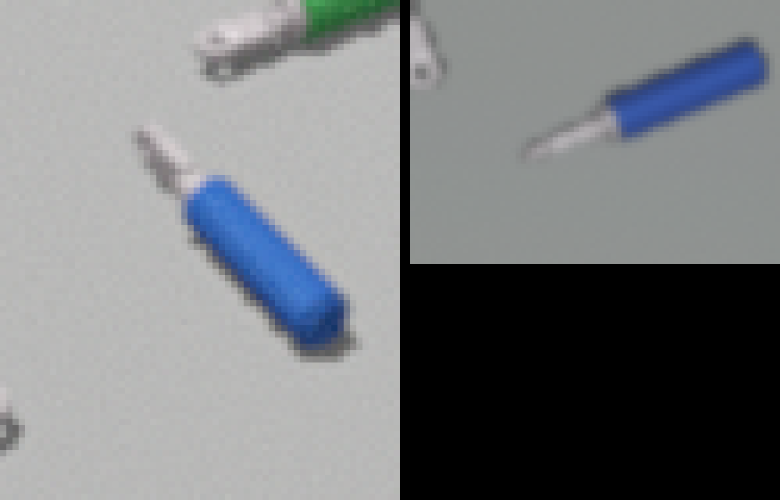

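The lever moved 21.8 mm, which is three flats, and the tongue stands on edge at (545,145) in the right crop. Origin (0.584,-0.187), angle 1.94. Going to grasp at the balance point.

arm_command([
  [1, -4, 3.52, 0, 0, 0, 0],
  [1, -4, 3.52, 0, 0, 0, 0],
  [1, -4, 3.52, 0, 0, 0, 0],
  [1, 0, 0, -5, 0, 0, 0],
  [1, 0, 0, 0, 0, 0, 0],
])

```text
clock: 9.35
eef_pos: [0.5759, -0.1687, 0.0551]
orientation: [-1.762, -2.593, 0.005]
ft_force: [-0.2, 0.3, 0.3]
grip_width: 1.001
```

arm_command([
  [1, 0, 0, -3, 0, 0, 0],
  [1, 0, 0, -2, 0, 0, 0],
  [1, 0, 0, -0.8, 0, 0, 0],
  [1, 0, 0, 0, 0, 0, 0],
  [1, 0, 0, 0, 0, 0, 0],
])

```text
clock: 9.98
eef_pos: [0.5811, -0.1705, 0.0003]
orientation: [1.768, 2.595, 0.001]
ft_force: [0.0, 0.1, -0.1]
grip_width: 0.997
```

arm_command([
  [1, -0.13, -0.48, -0.7, 0, 0, 0],
  [1, 0, 0, -0.5, 0, 0, 0],
  [1, 0, 0, -0.25, 0, 0, 0],
  [1, 0, 0, 0, 0, 0, 0],
  [-0.2, 0, 0, 0, 0, 0, 0],
])

```text
clock: 10.6
eef_pos: [0.5792, -0.1751, -0.0151]
orientation: [1.768, 2.597, 0.0]
ft_force: [0.8, 0.2, 0.1]
grip_width: 0.821
```

arm_command([
  [-1, 0, 0, 0, 0, 0, 0],
  [-1, 0, 0, 0, 0, 0, 0],
  [-1, 0, 0, 0, 0, 0, 0],
  [-1, 0, 0, 0, 0, 0, 0],
  [-1, 0, 0, 0, 0, 0, 0],
])

```text
clock: 11.22
eef_pos: [0.5794, -0.1752, -0.0148]
orientation: [1.768, 2.596, 0.0]
ft_force: [0.4, 0.2, 3.2]
grip_width: 0.311
```

```bash
python3 -c "
from h import *
st()"
```

```text
t 11.22 p [ 0.5794 -0.1752 -0.0148] yang 0.3750 zax [ 8.e-04 -2.e-04 -1.e+00] F [0.4 0.2 3.2] M [-0.01 -0.03 -0.01] w 0.311 q [ 0.71  0.5  -0.56  1.77  0.32  0.96  0.39]
```

Held (opening 26–28 mm, as expected). Lifting straight up, then measuring the vise more precisely.

arm_command([
  [-1, 0, 0, 2, 0, 0, 0],
  [-1, 0, 0, 4, 0, 0, 0],
  [-1, 0, 0, 6, 0, 0, 0],
  [-1, 0, 0, 6, 0, 0, 0],
  [-1, 0, 0, 4, 0, 0, 0],
])

```text
clock: 11.85
eef_pos: [0.5797, -0.175, 0.2092]
orientation: [1.766, 2.594, 0.001]
ft_force: [0.3, -0.4, -0.9]
grip_width: 0.312
```

Run:
```python
from h import *
st()
c=dict(np.load('top0.npz'));P=pts(c);im=c['image'].astype(int)
Z=P[...,2]
sub=(slice(150,240),slice(160,225))
# jaw caps: white & z .07-.1
g=im.min(2)
m=np.zeros(g.shape,bool);m[sub]=(g[sub]>150)&(Z[sub]>.06)&(Z[sub]<.11)
k,l,s,ce=cv2.connectedComponentsWithStats(m.astype(np.uint8))
for i in range(1,k):
    if s[i,4]>25:
        v,u=np.where(l==i);z=np.nanmedian(Z[v,u]);w=np.array([ray(c,a,b,.088)[:2] for a,b in zip(u,v)]);r=cv2.minAreaRect((w*1000).astype(np.float32));e,V=np.linalg.eigh(np.cov(w.T))
        print('cap',s[i],z.round(3),w.mean(0).round(4),r,'pca ang',np.degrees(np.arctan2(V[1,1],V[0,1])))
# yoke crop intensities
T=dict(np.load('side0.npz'))
y=proj(c,[.569,.2035,.179]);ys=proj(T,[.569,.2035,.168]);print(y,ys)
a=c['image'][int(y[1])-14:int(y[1])+16,int(y[0])-16:int(y[0])+16];b=T['image'][int(ys[1])-16:int(ys[1])+14,int(ys[0])-16:int(ys[0])+16]
print('origins',int(y[0])-16,int(y[1])-14,int(ys[0])-16,int(ys[1])-16)
o=np.hstack([cv2.resize(x,(384,360),interpolation=cv2.INTER_NEAREST) for x in(a,b)]);save('yoke.png',o)
```

```text
t 11.85 p [ 0.5797 -0.175   0.2092] yang 0.3755 zax [ 0.0036 -0.0015 -1.    ] F [ 0.3 -0.4 -0.9] M [-0.06  0.01  0.04] w 0.312 q [ 0.77  0.28 -0.63  1.56  0.17  1.35  0.5 ]
cap [183 182  12   5  34] 0.089 [0.5939 0.2205] ((593.3375244140625, 218.71044921875), (9.700907707214355, 33.439414978027344), 7.046497344970703) pca ang 99.71362032492766
cap [183 197  22   6 120] 0.088 [0.5465 0.2049] ((546.6381225585938, 204.02450561523438), (62.18412780761719, 14.801774978637695), 88.88121795654297) pca ang 90.0846275729501
[188.99492552 189.19767053] [241.08203227 151.29959059]
origins 172 175 225 135
```

View pics/yoke.png

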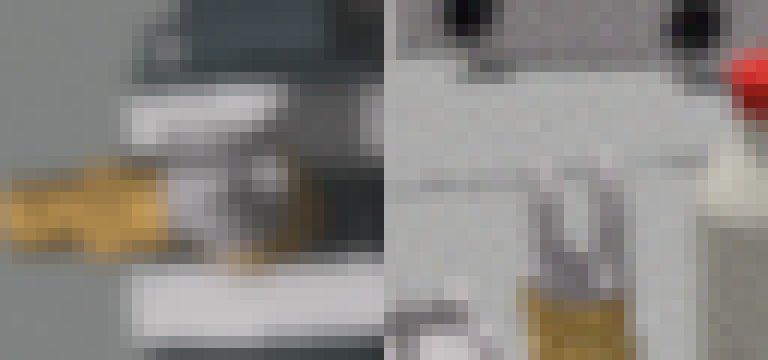

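The side crop shows the two ears at columns 530–560 and 595–630, so the gap centre is at px 241.1. That matches x=0.569. The jaw caps put the yaw at about 0°. Carrying the lever above the yoke, turned so the tongue points along +y.

arm_command([
  [-1, -0.1, 3, 0, 0, 0, -0.047],
  [-1, -0.1, 3.8, 0, 0, 0, -0.047],
  [-1, -0.15, 3.8, 0, 0, 0, -0.047],
  [-1, -0.15, 3.8, 0, 0, 0, -0.047],
  [-1, -0.15, 3.8, 0, 0, 0, -0.047],
])

```text
clock: 12.48
eef_pos: [0.5719, 0.0081, 0.2057]
orientation: [2.062, 2.37, -0.0]
ft_force: [-0.2, 0.4, -1.2]
grip_width: 0.31
```

arm_command([
  [-1, -0.15, 3.8, 0, 0, 0, -0.047],
  [-1, -0.15, 3.8, 0, 0, 0, -0.047],
  [-1, -0.15, 3.2, 0, 0, 0, -0.046],
  [-1, 0, 0.88, 0, 0, 0, 0],
  [-1, 0, 0, 0, 0, 0, 0],
])

```text
clock: 13.1
eef_pos: [0.568, 0.1231, 0.2051]
orientation: [2.219, 2.222, -0.001]
ft_force: [-0.1, 0.2, -2.1]
grip_width: 0.312
```

```bash
cat > fit.py <<'E'
from h import *
import sys
st()
s=env.get_state();A=R.from_rotvec(s['orientation']).as_matrix()
h=s['eef_pos']+A[:,0]*.0797-A[:,2]*.0288;print('hole est',h.round(4),'tool x',A[:,0].round(3),'to go mm',((np.array([.569,.2035,.168])-h)*1000).round(1))
c=cam('side');t=cam('top')
np.savez('f_s.npz',**c);np.savez('f_t.npz',**t)
print('hole px top',proj(t,h),'side',proj(c,h),'yoke px top',proj(t,[.569,.2035,.168]),'side',proj(c,[.569,.2035,.168]))
y=proj(t,[.569,.2,.19]).astype(int);z=proj(c,[.569,.19,.19]).astype(int)
print('crop org',y-[25,24],z-[25,24])
f=lambda im,q:cv2.resize(im[q[1]-24:q[1]+26,q[0]-25:q[0]+25],(390,390),interpolation=cv2.INTER_CUBIC)
save(sys.argv[1],np.hstack([f(t['image'],y),f(c['image'],z)]))
E
python3 fit.py f1.png
```

```text
t 13.10 p [0.568  0.1231 0.2051] yang 0.0013 zax [ 2.e-04 -9.e-04 -1.e+00] F [-0.1  0.2 -2.1] M [-0.03  0.   -0.03] w 0.312 q [ 0.38  0.25 -0.75  1.62  0.18  1.34 -0.39]
hole est [0.5679 0.2029 0.2339] tool x [-0.001  1.    -0.001] to go mm [  1.1   0.6 -65.9]
hole px top [186.11409673 187.7589827 ] side [240.11256673 133.71509443] yoke px top [189.58863474 189.55180484] side [241.08203227 151.29959059]
crop org [164 164] [216 123]
```

View pics/f1.png

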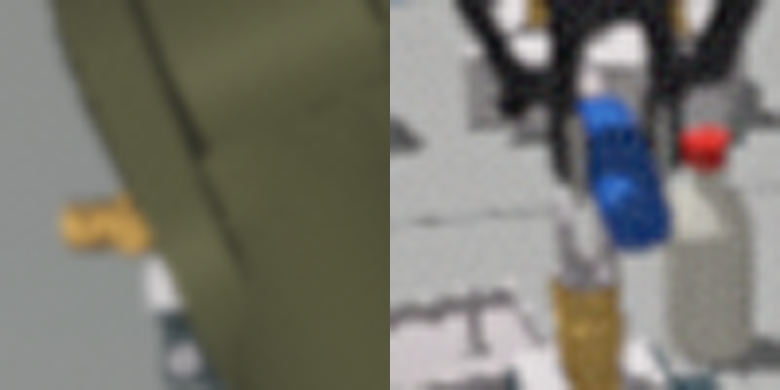

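The arm hides the top view. The side view shows the lever lined up over the yoke, tongue roughly at (590,80). I'll check it numerically in the side view against the predicted grip outline.

Run:
```python
from h import *
c=dict(np.load('f_s.npz'));P=pts(c)
s=env.get_state();A=R.from_rotvec(s['orientation']).as_matrix()
h=s['eef_pos']+A[:,0]*.0797-A[:,2]*.0288
m,ce,st_=blue(c,125,(225,262));print(ce,st_)
a=np.linspace(0,2*np.pi,24,endpoint=False)
L=A[:,0];X=np.array([1,0,0.]);Zv=np.array([0,0,1.])
pr=np.array([proj(c,h+L*(x-.092)+.0142*(np.cos(t)*X+np.sin(t)*Zv)) for x in(-.045,.0,.045) for t in a])
pr=np.vstack([pr,[proj(c,h+L*(-.14)+.013*(np.cos(t)*X+np.sin(t)*Zv)) for t in a]])
q=cv2.convexHull(pr.astype(np.float32));mm=np.zeros(m.shape,np.uint8);cv2.fillConvexPoly(mm,q.round().astype(np.int32),1)
for v in range(130,157,2):
    f=lambda k:(np.where(k[v])[0].min(),np.where(k[v])[0].max()) if k[v].any() else None
    print(v,'meas',f(m),'pred',f(mm>0))
Q=P[m];Q=Q[~np.isnan(Q[:,0])]
print('blue pts',len(Q),Q.min(0).round(4),Q.max(0).round(4),np.median(Q,0).round(4))
# top-surface/cap axis: points by y
for lo in np.arange(.04,.16,.02):
    k=Q[(Q[:,1]>lo)&(Q[:,1]<lo+.02)]
    if len(k)>3:print('y',lo.round(2),len(k),'x',np.percentile(k[:,0],[3,50,97]).round(4),'z',np.percentile(k[:,2],[3,50,97]).round(4))
```

```text
[245.42222222 144.9037037 ] [240 136  11  19 135]
130 meas None pred None
132 meas None pred None
134 meas None pred None
136 meas (np.int64(240), np.int64(245)) pred (np.int64(240), np.int64(245))
138 meas (np.int64(241), np.int64(246)) pred (np.int64(239), np.int64(247))
140 meas (np.int64(242), np.int64(248)) pred (np.int64(238), np.int64(248))
142 meas (np.int64(242), np.int64(248)) pred (np.int64(239), np.int64(248))
144 meas (np.int64(242), np.int64(249)) pred (np.int64(240), np.int64(249))
146 meas (np.int64(242), np.int64(249)) pred (np.int64(241), np.int64(250))
148 meas (np.int64(242), np.int64(250)) pred (np.int64(241), np.int64(251))
150 meas (np.int64(243), np.int64(250)) pred (np.int64(242), np.int64(252))
152 meas (np.int64(244), np.int64(250)) pred (np.int64(242), np.int64(252))
154 meas (np.int64(246), np.int64(248)) pred (np.int64(243), np.int64(252))
156 meas None pred (np.int64(246), np.int64(250))
blue pts 135 [0.5535 0.061  0.2258] [0.582  0.1542 0.2666] [0.5662 0.0878 0.2464]
y 0.06 59 x [0.5559 0.5658 0.5751] z [0.2266 0.2398 0.249 ]
y 0.08 24 x [0.555  0.5641 0.5777] z [0.2383 0.247  0.2497]
y 0.1 23 x [0.5536 0.5649 0.5777] z [0.2439 0.2476 0.2638]
y 0.12 17 x [0.5604 0.5681 0.5804] z [0.2425 0.2472 0.2498]
y 0.14 12 x [0.5614 0.5681 0.5775] z [0.2448 0.2476 0.2491]
```

The prediction agrees with the image within about 1 px (axis height 0.2336 against 0.2339 predicted). Descending, slowing at the ear tops.

arm_command([
  [-1, 0.11, 0.06, -1.5, 0, 0, 0],
  [-1, 0, 0, -1.5, 0, 0, 0],
  [-1, 0, 0, -1, 0, 0, 0],
  [-1, 0, 0, 0, 0, 0, 0],
  [-1, 0, 0, 0, 0, 0, 0],
])

```text
clock: 13.82
eef_pos: [0.5693, 0.1244, 0.1651]
orientation: [2.221, 2.222, 0.001]
ft_force: [0.4, -0.0, -1.0]
grip_width: 0.312
```

arm_command([
  [-1, 0, 0, -0.3, 0, 0, 0],
  [-1, 0, 0, -0.3, 0, 0, 0],
  [-1, 0, 0, -0.3, 0, 0, 0],
  [-1, 0, 0, 0, 0, 0, 0],
  [-1, 0, 0, 0, 0, 0, 0],
])

```text
clock: 14.45
eef_pos: [0.5689, 0.1242, 0.1555]
orientation: [-2.221, -2.221, 0.001]
ft_force: [-1.3, 0.6, -1.1]
grip_width: 0.307
```

```bash
cat > e.py <<'E'
from h import *
st();s=env.get_state();A=R.from_rotvec(s['orientation']).as_matrix()
h=s['eef_pos']+A[:,0]*.0797-A[:,2]*.0288;print('hole',h.round(4),'to go mm',((np.array([.569,.2035,.168])-h)*1000).round(1))
E
python3 e.py
```

```text
t 14.45 p [0.5689 0.1242 0.1555] yang 0.0002 zax [-5.e-04 -1.e-04 -1.e+00] F [-1.3  0.6 -1.1] M [-0.03  0.1   0.06] w 0.307 q [ 0.37  0.29 -0.74  1.68  0.21  1.25 -0.42]
hole [0.5689 0.2039 0.1843] to go mm [  0.1  -0.4 -16.3]
```

arm_command([
  [-1, 0, 0, -0.4, 0, 0, 0],
  [-1, 0, 0, -0.4, 0, 0, 0],
  [-1, 0, 0, -0.4, 0, 0, 0],
  [-1, 0, 0, -0.2, 0, 0, 0],
  [-1, 0, 0, 0, 0, 0, 0],
])

```text
clock: 15.08
eef_pos: [0.5688, 0.1242, 0.1415]
orientation: [-2.221, -2.221, 0.001]
ft_force: [-1.7, 0.5, -1.7]
grip_width: 0.311
```

```bash
python3 e.py
```

```text
t 15.07 p [0.5688 0.1242 0.1415] yang 0.0001 zax [-7.e-04 -1.e-04 -1.e+00] F [-1.7  0.5 -1.7] M [-0.01  0.35  0.13] w 0.311 q [ 0.37  0.31 -0.74  1.7   0.22  1.22 -0.43]
hole [0.5688 0.2039 0.1703] to go mm [ 0.2 -0.4 -2.3]
```

A light contact (Fx −1.7 N, matching moment) suggests the tongue touches the +x ear. Probing towards −x.

arm_command([
  [-1, -0.1, 0, 0, 0, 0, 0],
  [-1, 0, 0, 0, 0, 0, 0],
  [-1, 0, 0, 0, 0, 0, 0],
  [-1, 0, 0, 0, 0, 0, 0],
  [-1, 0, 0, 0, 0, 0, 0],
])

```text
clock: 15.7
eef_pos: [0.5682, 0.1242, 0.1419]
orientation: [2.221, 2.221, 0.0]
ft_force: [-0.4, -0.1, -1.7]
grip_width: 0.315
```

```bash
python3 e.py
```

```text
t 15.70 p [0.5682 0.1242 0.1419] yang -0.0000 zax [ 2.e-04 -0.e+00 -1.e+00] F [-0.4 -0.1 -1.7] M [-0.01 -0.02  0.04] w 0.315 q [ 0.37  0.3  -0.74  1.7   0.22  1.22 -0.43]
hole [0.5682 0.2039 0.1707] to go mm [ 0.8 -0.4 -2.7]
```

arm_command([
  [-1, -0.1, 0, 0, 0, 0, 0],
  [-1, 0, 0, 0, 0, 0, 0],
  [-1, -0.1, 0, 0, 0, 0, 0],
  [-1, 0, 0, 0, 0, 0, 0],
  [-1, 0, 0, 0, 0, 0, 0],
])

```text
clock: 16.32
eef_pos: [0.5661, 0.1242, 0.1419]
orientation: [2.221, 2.221, 0.0]
ft_force: [1.3, 0.6, -1.2]
grip_width: 0.311
```

```bash
python3 e.py
```

```text
t 16.32 p [0.5661 0.1242 0.1419] yang 0.0000 zax [ 2.e-04 -1.e-04 -1.e+00] F [ 1.3  0.6 -1.2] M [0.01 0.02 0.05] w 0.311 q [ 0.37  0.3  -0.74  1.7   0.21  1.22 -0.42]
hole [0.5661 0.2039 0.1707] to go mm [ 2.9 -0.4 -2.7]
```

arm_command([
  [-1, -0.1, 0, 0, 0, 0, 0],
  [-1, 0, 0, 0, 0, 0, 0],
  [-1, 0, 0, 0, 0, 0, 0],
  [-1, 0, 0, 0, 0, 0, 0],
  [-1, 0, 0, 0, 0, 0, 0],
])

```text
clock: 16.95
eef_pos: [0.5652, 0.1242, 0.1419]
orientation: [2.221, 2.221, 0.0]
ft_force: [0.1, -0.3, -1.4]
grip_width: 0.31
```

```bash
python3 e.py
```

```text
t 16.95 p [0.5652 0.1242 0.1419] yang -0.0001 zax [ 3.e-04  0.e+00 -1.e+00] F [ 0.1 -0.3 -1.4] M [ 0.01 -0.13 -0.03] w 0.310 q [ 0.37  0.3  -0.74  1.71  0.21  1.22 -0.42]
hole [0.5652 0.2039 0.1707] to go mm [ 3.8 -0.4 -2.7]
```

arm_command([
  [-1, -0.1, 0, 0, 0, 0, 0],
  [-1, 0, 0, 0, 0, 0, 0],
  [-1, 0, 0, 0, 0, 0, 0],
  [-1, 0, 0, 0, 0, 0, 0],
  [-1, 0, 0, 0, 0, 0, 0],
])

```text
clock: 17.58
eef_pos: [0.5647, 0.1242, 0.1421]
orientation: [2.221, 2.22, 0.002]
ft_force: [4.5, 0.4, -2.4]
grip_width: 0.306
```

```bash
python3 e.py
```

```text
t 17.57 p [0.5647 0.1242 0.1421] yang -0.0004 zax [ 1.4e-03  2.0e-04 -1.0e+00] F [ 4.5  0.4 -2.4] M [ 0.08 -1.11 -0.37] w 0.306 q [ 0.37  0.29 -0.74  1.71  0.21  1.22 -0.42]
hole [0.5647 0.2039 0.1709] to go mm [ 4.3 -0.4 -2.9]
```

Ears found at TCP x≈0.5687 and 0.565: a 3.8 mm range against 4 mm expected, centre 0.5668. Centering, then probing down for the stem button, which should be met 4 mm below alignment.

arm_command([
  [-1, 0.25, 0, 0, 0, 0, 0],
  [-1, 0, 0, -0.2, 0, 0, 0],
  [-1, 0, 0, -0.2, 0, 0, 0],
  [-1, 0, 0, -0.1, 0, 0, 0],
  [-1, 0, 0, 0, 0, 0, 0],
])

```text
clock: 18.2
eef_pos: [0.5663, 0.1242, 0.1367]
orientation: [-2.221, -2.221, 0.001]
ft_force: [-0.1, -0.0, -1.8]
grip_width: 0.309
```

```bash
python3 e.py
```

```text
t 18.20 p [0.5663 0.1242 0.1367] yang 0.0002 zax [-5.e-04 -2.e-04 -1.e+00] F [-0.1 -0.  -1.8] M [ 0.02  0.02 -0.02] w 0.309 q [ 0.37  0.3  -0.74  1.71  0.22  1.21 -0.43]
hole [0.5663 0.2039 0.1654] to go mm [ 2.7 -0.4  2.6]
```

arm_command([
  [-1, 0, 0, -0.1, 0, 0, 0],
  [-1, 0, 0, 0, 0, 0, 0],
  [-1, 0, 0, 0, 0, 0, 0],
  [-1, 0, 0, 0, 0, 0, 0],
  [-1, 0, 0, 0, 0, 0, 0],
])

```text
clock: 18.82
eef_pos: [0.5666, 0.1242, 0.1359]
orientation: [2.221, 2.221, 0.0]
ft_force: [-0.2, -0.6, -0.7]
grip_width: 0.311
```

```bash
python3 e.py
```

```text
t 18.82 p [0.5666 0.1242 0.1359] yang 0.0000 zax [ 1.e-04 -1.e-04 -1.e+00] F [-0.2 -0.6 -0.7] M [-0.04 -0.02 -0.01] w 0.311 q [ 0.37  0.31 -0.74  1.71  0.22  1.21 -0.43]
hole [0.5666 0.2039 0.1647] to go mm [ 2.4 -0.4  3.3]
```

arm_command([
  [-1, 0, 0, -0.1, 0, 0, 0],
  [-1, 0, 0, 0, 0, 0, 0],
  [-1, 0, 0, 0, 0, 0, 0],
  [-1, 0, 0, 0, 0, 0, 0],
  [-1, 0, 0, 0, 0, 0, 0],
])

```text
clock: 19.45
eef_pos: [0.5666, 0.1242, 0.1349]
orientation: [2.221, 2.221, 0.0]
ft_force: [0.6, 0.2, -0.7]
grip_width: 0.312
```

```bash
python3 e.py
```

```text
t 19.45 p [0.5666 0.1242 0.1349] yang 0.0001 zax [ 1.e-04 -0.e+00 -1.e+00] F [ 0.6  0.2 -0.7] M [ 0.    0.01 -0.02] w 0.312 q [ 0.37  0.31 -0.74  1.71  0.22  1.21 -0.43]
hole [0.5666 0.2039 0.1636] to go mm [ 2.4 -0.4  4.4]
```

arm_command([
  [-1, 0, 0, -0.1, 0, 0, 0],
  [-1, 0, 0, 0, 0, 0, 0],
  [-1, 0, 0, 0, 0, 0, 0],
  [-1, 0, 0, 0, 0, 0, 0],
  [-1, 0, 0, 0, 0, 0, 0],
])

```text
clock: 20.08
eef_pos: [0.5667, 0.1242, 0.1339]
orientation: [2.221, 2.221, 0.0]
ft_force: [1.3, -0.7, 0.9]
grip_width: 0.305
```

```bash
python3 e.py
```

```text
t 20.07 p [0.5667 0.1242 0.1339] yang -0.0001 zax [ 3.e-04 -0.e+00 -1.e+00] F [ 1.3 -0.7  0.9] M [ 0.02 -0.02 -0.  ] w 0.305 q [ 0.37  0.31 -0.74  1.71  0.22  1.21 -0.43]
hole [0.5667 0.2039 0.1627] to go mm [ 2.3 -0.4  5.3]
```

arm_command([
  [-1, 0, 0, -0.1, 0, 0, 0],
  [-1, 0, 0, 0, 0, 0, 0],
  [-1, 0, 0, 0, 0, 0, 0],
  [-1, 0, 0, 0, 0, 0, 0],
  [-1, 0, 0, 0, 0, 0, 0],
])

```text
clock: 20.7
eef_pos: [0.5667, 0.1241, 0.133]
orientation: [2.221, 2.221, 0.0]
ft_force: [-0.5, -1.9, 2.5]
grip_width: 0.31
```

```bash
python3 e.py
```

```text
t 20.70 p [0.5667 0.1241 0.133 ] yang -0.0001 zax [ 4.e-04 -1.e-04 -1.e+00] F [-0.5 -1.9  2.5] M [-0.02  0.06  0.03] w 0.310 q [ 0.37  0.31 -0.74  1.71  0.22  1.21 -0.43]
hole [0.5667 0.2038 0.1618] to go mm [ 2.3 -0.3  6.2]
```

arm_command([
  [-1, 0, 0, -0.1, 0, 0, 0],
  [-1, 0, 0, 0, 0, 0, 0],
  [-1, 0, 0, 0, 0, 0, 0],
  [-1, 0, 0, 0, 0, 0, 0],
  [-1, 0, 0, 0, 0, 0, 0],
])

```text
clock: 21.32
eef_pos: [0.5668, 0.124, 0.132]
orientation: [2.221, 2.221, 0.0]
ft_force: [-0.6, -3.0, 5.9]
grip_width: 0.311
```

```bash
python3 e.py; python3 e.py
```

```text
t 21.32 p [0.5668 0.124  0.132 ] yang -0.0003 zax [ 4.e-04 -2.e-04 -1.e+00] F [-0.6 -3.   5.9] M [-0.12  0.13  0.03] w 0.311 q [ 0.37  0.31 -0.74  1.71  0.22  1.2  -0.43]
hole [0.5668 0.2037 0.1607] to go mm [ 2.2 -0.2  7.3]
t 21.32 p [0.5668 0.124  0.132 ] yang -0.0003 zax [ 4.e-04 -2.e-04 -1.e+00] F [-0.6 -3.   5.9] M [-0.12  0.13  0.03] w 0.311 q [ 0.37  0.31 -0.74  1.71  0.22  1.2  -0.43]
hole [0.5668 0.2037 0.1607] to go mm [ 2.2 -0.2  7.3]
```

Button contact began at TCP z≈0.1345, so alignment is at about 0.1385 (vision said 0.139). I'll back off in steps to see whether the lever pitched in the grip.

arm_command([
  [-1, 0, 0, 0.15, 0, 0, 0],
  [-1, 0, 0, 0, 0, 0, 0],
  [-1, 0, 0, 0, 0, 0, 0],
  [-1, 0, 0, 0, 0, 0, 0],
  [-1, 0, 0, 0, 0, 0, 0],
])

```text
clock: 21.95
eef_pos: [0.5666, 0.1243, 0.1333]
orientation: [-2.221, -2.221, -0.0]
ft_force: [0.4, -1.4, 2.3]
grip_width: 0.308
```

```bash
python3 e.py
```

```text
t 21.95 p [0.5666 0.1243 0.1333] yang 0.0001 zax [ 0.e+00  1.e-04 -1.e+00] F [ 0.4 -1.4  2.3] M [-0.05 -0.21 -0.06] w 0.308 q [ 0.37  0.31 -0.74  1.71  0.22  1.21 -0.43]
hole [0.5666 0.204  0.1621] to go mm [ 2.4 -0.5  5.9]
```

arm_command([
  [-1, 0, 0, 0.1, 0, 0, 0],
  [-1, 0, 0, 0, 0, 0, 0],
  [-1, 0, 0, 0, 0, 0, 0],
  [-1, 0, 0, 0, 0, 0, 0],
  [-1, 0, 0, 0, 0, 0, 0],
])

```text
clock: 22.58
eef_pos: [0.5662, 0.1245, 0.1342]
orientation: [-2.221, -2.222, 0.001]
ft_force: [-0.9, 0.1, 0.5]
grip_width: 0.31
```

```bash
python3 e.py
```

```text
t 22.57 p [0.5662 0.1245 0.1342] yang 0.0004 zax [-6.e-04  1.e-04 -1.e+00] F [-0.9  0.1  0.5] M [0.15 0.04 0.08] w 0.310 q [ 0.37  0.31 -0.74  1.71  0.22  1.21 -0.43]
hole [0.5662 0.2042 0.163 ] to go mm [ 2.8 -0.7  5. ]
```

Contact releases at the same height, so the lever flexed elastically. Aligned z = 0.1387. For y, I'll raise and slide gently +y until the 14 mm neck meets the ears' edges, expected 18 mm past alignment.

arm_command([
  [-1, 0.05, 0, 0.45, 0, 0, 0],
  [-1, 0, 0.5, 0, 0, 0, 0],
  [-1, 0, 0.5, 0, 0, 0, 0],
  [-1, 0, 0.4, 0, 0, 0, 0],
  [-1, 0, 0, 0, 0, 0, 0],
])

```text
clock: 23.2
eef_pos: [0.5669, 0.1389, 0.1388]
orientation: [-2.22, -2.222, -0.0]
ft_force: [1.4, -0.9, -1.9]
grip_width: 0.316
```

```bash
python3 e.py
```

```text
t 23.20 p [0.5669 0.1389 0.1388] yang 0.0011 zax [-1.e-04  2.e-04 -1.e+00] F [ 1.4 -0.9 -1.9] M [-0.03  0.02 -0.07] w 0.316 q [ 0.34  0.31 -0.75  1.7   0.22  1.22 -0.45]
hole [0.5668 0.2186 0.1676] to go mm [  2.2 -15.1   0.4]
```

arm_command([
  [-1, 0, 0.1, 0, 0, 0, 0],
  [-1, 0, 0, 0, 0, 0, 0],
  [-1, 0, 0, 0, 0, 0, 0],
  [-1, 0, 0, 0, 0, 0, 0],
  [-1, 0, 0, 0, 0, 0, 0],
])

```text
clock: 23.82
eef_pos: [0.5671, 0.1391, 0.1388]
orientation: [2.221, 2.221, 0.0]
ft_force: [-0.5, -0.4, -1.5]
grip_width: 0.308
```

```bash
python3 e.py
```

```text
t 23.82 p [0.5671 0.1391 0.1388] yang -0.0001 zax [ 1.e-04 -1.e-04 -1.e+00] F [-0.5 -0.4 -1.5] M [-0.01  0.    0.03] w 0.308 q [ 0.34  0.31 -0.75  1.7   0.22  1.22 -0.46]
hole [0.5671 0.2189 0.1676] to go mm [  1.9 -15.4   0.4]
```

arm_command([
  [-1, 0, 0.1, 0, 0, 0, 0],
  [-1, 0, 0, 0, 0, 0, 0],
  [-1, 0, 0, 0, 0, 0, 0],
  [-1, 0, 0, 0, 0, 0, 0],
  [-1, 0, 0, 0, 0, 0, 0],
])

```text
clock: 24.45
eef_pos: [0.5671, 0.1402, 0.1389]
orientation: [2.221, 2.221, 0.0]
ft_force: [0.2, -0.6, -1.7]
grip_width: 0.308
```

```bash
python3 e.py
```

```text
t 24.45 p [0.5671 0.1402 0.1389] yang 0.0000 zax [ 2.e-04 -0.e+00 -1.e+00] F [ 0.2 -0.6 -1.7] M [-0.01  0.05  0.03] w 0.308 q [ 0.34  0.31 -0.75  1.7   0.23  1.22 -0.46]
hole [0.5671 0.2199 0.1677] to go mm [  1.9 -16.4   0.3]
```

Moving on in 1 mm steps.

arm_command([
  [-1, 0, 0.1, 0, 0, 0, 0],
  [-1, 0, 0, 0, 0, 0, 0],
  [-1, 0, 0, 0, 0, 0, 0],
  [-1, 0, 0, 0, 0, 0, 0],
  [-1, 0, 0, 0, 0, 0, 0],
])

```text
clock: 25.08
eef_pos: [0.5671, 0.1412, 0.1389]
orientation: [2.221, 2.221, 0.0]
ft_force: [0.2, -0.1, -1.7]
grip_width: 0.311
```

arm_command([
  [-1, 0, 0.1, 0, 0, 0, 0],
  [-1, 0, 0, 0, 0, 0, 0],
  [-1, 0, 0, 0, 0, 0, 0],
  [-1, 0, 0, 0, 0, 0, 0],
  [-1, 0, 0, 0, 0, 0, 0],
])

```text
clock: 25.7
eef_pos: [0.5671, 0.142, 0.1388]
orientation: [2.221, 2.221, -0.0]
ft_force: [-0.2, -0.1, -1.3]
grip_width: 0.311
```

```bash
python3 e.py
```

```text
t 25.70 p [0.5671 0.142  0.1388] yang -0.0001 zax [ 1.e-04 -3.e-04 -1.e+00] F [-0.2 -0.1 -1.3] M [-0.13  0.03  0.02] w 0.311 q [ 0.34  0.32 -0.75  1.69  0.23  1.22 -0.46]
hole [0.5671 0.2218 0.1676] to go mm [  1.9 -18.3   0.4]
```

arm_command([
  [-1, 0, 0.1, 0, 0, 0, 0],
  [-1, 0, 0, 0, 0, 0, 0],
  [-1, 0, 0, 0, 0, 0, 0],
  [-1, 0, 0, 0, 0, 0, 0],
  [-1, 0, 0, 0, 0, 0, 0],
])

```text
clock: 26.32
eef_pos: [0.5672, 0.1425, 0.1388]
orientation: [2.222, 2.22, -0.001]
ft_force: [-0.2, -5.3, -1.4]
grip_width: 0.312
```

```bash
python3 e.py
```

```text
t 26.32 p [0.5672 0.1425 0.1388] yang -0.0005 zax [-1.e-04 -1.e-03 -1.e+00] F [-0.2 -5.3 -1.4] M [-1.07  0.03  0.04] w 0.312 q [ 0.34  0.32 -0.75  1.69  0.23  1.22 -0.46]
hole [0.5672 0.2222 0.1675] to go mm [  1.8 -18.7   0.5]
```

The neck meets the ears at TCP y≈0.1419, so alignment is y=0.1239 (vision: 0.1238). Going back to (0.5668, 0.1239, 0.1387).

arm_command([
  [-1, 0, -0.5, 0, 0, 0, 0],
  [-1, 0, -0.6, 0, 0, 0, 0],
  [-1, 0, -0.6, 0, 0, 0, 0],
  [-1, 0, -0.2, 0, 0, 0, 0],
  [-1, 0, 0, 0, 0, 0, 0],
])

```text
clock: 26.95
eef_pos: [0.5671, 0.1241, 0.1389]
orientation: [2.222, 2.221, 0.0]
ft_force: [-0.6, 0.5, -1.3]
grip_width: 0.308
```

arm_command([
  [-1, 0, 0, 0, 0, 0, 0],
  [-1, 0, 0, 0, 0, 0, 0],
  [-1, 0, 0, 0, 0, 0, 0],
  [-1, 0, 0, 0, 0, 0, 0],
  [-1, 0, 0, 0, 0, 0, 0],
])

```text
clock: 27.58
eef_pos: [0.5671, 0.1242, 0.1388]
orientation: [2.221, 2.222, -0.0]
ft_force: [-0.4, -0.9, -1.3]
grip_width: 0.307
```

```bash
python3 fit.py f2.png
```

```text
t 27.57 p [0.5671 0.1242 0.1388] yang 0.0001 zax [ 0. -0. -1.] F [-0.4 -0.9 -1.3] M [-0.04  0.02  0.02] w 0.307 q [ 0.37  0.3  -0.74  1.7   0.22  1.22 -0.43]
hole est [0.5671 0.2039 0.1676] tool x [-0.  1. -0.] to go mm [ 1.9 -0.4  0.4]
hole px top [189.45657541 190.25708141] side [240.51208231 151.39946725] yoke px top [189.58863474 189.55180484] side [241.08203227 151.29959059]
crop org [164 164] [216 123]
```

View pics/f2.png

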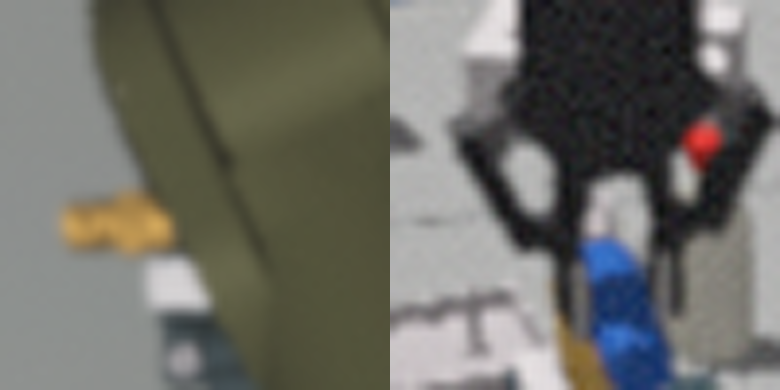

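The side view shows the gripper holding the lever, with its steel end at (597,215) going into the yoke. The arm hides the ears. One last trim to the probed centre, then I'll hand in.

arm_command([
  [-1, -0.03, -0.03, 0, 0, 0, 0],
  [-1, 0, 0, 0, 0, 0, 0],
  [-1, 0, 0, 0, 0, 0, 0],
  [-1, 0, 0, 0, 0, 0, 0],
  [-1, 0, 0, 0, 0, 0, 0],
])

```text
clock: 28.3
eef_pos: [0.5668, 0.1239, 0.1389]
orientation: [2.221, 2.221, 0.0]
ft_force: [-0.3, -0.3, -1.3]
grip_width: 0.308
```

```bash
python3 e.py && python3 -c "
from bench import env
print(env.hand_in())"
```

```text
t 28.30 p [0.5668 0.1239 0.1389] yang 0.0000 zax [ 1.e-04 -0.e+00 -1.e+00] F [-0.3 -0.3 -1.3] M [ 0.03  0.04 -0.04] w 0.308 q [ 0.37  0.3  -0.74  1.71  0.22  1.22 -0.43]
hole [0.5668 0.2036 0.1677] to go mm [ 2.2 -0.1  0.3]
the job is handed in; nothing more can be done
None
```

The blue lever is in the yoke with its hole lined up with the ears, held free in the gripper, and the job was handed in at 28.3 s of the 48 s. No verdict came back.

**What I did:** I rolled the lever with the shut fingertips. It travelled 21.8 mm, which is three flats, and the tongue stood on edge. I then gripped it at its balance point, carried it over and lowered the tongue between the ears. I fixed the position by light touches, at most about 7 N: both ears for x, the stem button for z, and the lever's neck against the ears for y.

**Last checks:** The gripper sits within about 0.2 mm of the position those touches gave. The force reads (-0.3, -0.3, -1.3) N, which is just the lever's weight, so nothing is jammed.

**What disagreed or went unseen:**
- **Fingertips:** they really stand about 18 mm above the reported TCP, not 22 mm ahead of it. I worked from camera depth and contact instead.
- **x position:** the camera estimate was 2.2 mm off from the touches; I trusted the touches. Vision and touch agreed within about 0.5 mm in y and z.
- **Hole alignment:** the arm and lever hid the ears at the end, so alignment rests on the touches and the given sizes rather than a direct view.
- **Other parts:** I did not check them in a final picture, but nothing was touched on the way.

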